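# Hang the bench caddy on its cleat and slide the keeper over it

### The arm

A 7-joint arm with a two-finger parallel gripper is mounted at the origin on the work surface; the furniture and walls round the work are solid. World frame = base frame: x ahead of the robot, y to its left, z up, the work surface at z = 0. Lengths are in m, angles in rad, forces in N, time in s.
With the tool pointing down it reaches from about 0.4 to 0.875 m from the base axis. Payload 4.4 kg.
Tool frame: the origin (TCP) lies on the centre line of the jaws, within the pads' length; the fingertips stand 11 mm ahead of it and the grasp point (between the pads) lies 8 mm behind it; z points along the fingers, y is the line along which they close (so a half turn about z gives the same grasp; the last joint's range is limited). The gripper opens to 85 mm and grips with 20 to 120 N. Pads are 22 mm wide; open, the fingers measure 114 mm over their backs; the gripper's body (76 mm by 85 mm) begins 54 mm behind the grasp point. The pads swing forward as they close: fully open they stand 13 mm farther back than shut.
Start: joints at [-1.358, 0.628, 0.038, 1.517, -0.027, 0.996, -0.02], TCP at [0.179, 0.625, 0.242] pointing down, gripper open.
Joint ranges: [-3.06, 3.06], [-0.37, 2.12], [-1.25, 1.32], [0.18, 2.47], [-1.1, 4.24], [0.23, 1.98], [-2.94, 2.94]. Speed limits (rad/s): [2.57, 2.57, 3.14, 3.14, 3.14, 3.14, 3.14].

### API

Orientations are given as a rotation vector (axis times angle).
In Python, from workcell import r gives the robot as it stands. The module is installed in compiled form; this text tells all that it offers.
- The arm moves only by the tool carry_out, never from a script. Its argument "deltas" is text: rows parted by semicolons, each of 7 numbers parted by spaces: the shift along the tool's x, y, z in units of 30 mm (1.0 is 30 mm), then the turn, a rotation vector about the tool's x, y, z in units of 6 degrees (1.0 is 6 degrees), then the finger opening in mm, from 0 to 85.4. In form: x y z rx ry rz grip; .... A call has 1 to 5 rows; each row is the pose to reach, as a shift and turn from the pose commanded when the call began, along the tool's axes at that moment; what a row does not reach only later rows make up. A row lasts 1/12 s, in which the tool goes at most 41.7 mm and 7.16 degrees, less where a joint would pass 70% of its speed; a pose out of reach is approached as far as the arm can. A call with a gripper value outside its range is refused whole. The fingers move at their own pace and stop on an object; "squeeze" is the grip in N (left out, the last holds). Time passes only in rows, so rows that repeat a pose let the fingers close. It gives the time, the measured TCP pose, the force, the opening and the grip force at its end, in the units of the state.
- r.state(): the state, without advancing time (a new reading comes with each control period).
- r.capture(name): name is "side" or "top" or "wrist"; returns the picture (480x640x3 uint8, red, green, blue); there is no depth.
- r.camera_model(name): a dict with "fx", "fy", "cx", "cy" (pixels), "k1" (the pictures are not rectified: a ray, as slopes to the right and down, at radius r is drawn at 1 + k1 r^2 times it, then the intrinsics apply), "camera_from_world" (4x4, takes a point from world to camera coordinates). Camera axes: x right, y up, looking along -z (the intrinsics and any distortion apply to the point x, -y, -z); pixel columns grow to the right and rows downward; lengths in m; the calibration is good to about 2 mm. A picture is of the moment at which its call begins: read the wrist's pose just before it. camera_model takes no time and is no camera call; for the wrist camera it gives the pose at the moment of the call.
- r.hand_in(): hands the job in; it is judged then, once.
The state is a dict: "t": time; "qpos": joint angles; "joint_velocities": joint speeds; "effort": joint torques, N m; "tcp_pos": TCP position; "tool_rot": TCP orientation; "wrist_force": force on the tool from outside, world axes, zero at the start; "ft_torque": the same for the moment, N m; "grip_width": finger opening in m; "gripper_force": force on a finger pad.
Only numpy, scipy, OpenCV 4.12 (cv2) and the standard library are available. Lean on these libraries where they do the work, as an engineer would, in place of code of your own. Each camera call takes 0.05 s, during which the arm holds its last target. There are 200 camera calls.

### The job

Hang the grey caddy on the cleat of the upright panel: tilt it so that its angled rear strip goes over the middle of the cleat, and let it drop fully home so that it hangs level with its back against the panel, then let go. Then push the keeper on top of the panel all the way along, so that it covers the end of the strip. Leave the slide box, the beaker and the petri dish where they are.

Things in the scene. Friction and masses are not known exactly. Their poses are not given: they have to be found in the camera images.
- caddy_handle (a point): Centre of the caddy's carrying bar. Caddy: empty grey open bin 70 (x) x 110 (y) x 85 mm high, about 0.35 kg, two end arms holding a bar along y, 14 mm thick and high, 100 mm free between the arms, centre 150 mm above the underside, over the bin's middle (55 mm before the strip's rear face). Axes are the caddy's: z up, x to its back (strip side), y to its left.
- caddy_lip (a point): Middle of the lower rear edge of the caddy's angled rear strip; caddy axes. Lies 55 mm in +x and 84 mm in -z of the bar's centre. Strip: 110 mm long (y), 20 mm thick (x); its upright rear face ends 28 mm above this point; its underside slopes up at 45 degrees from here to the bin's rear wall, 20 mm in front, so it hooks downwards.
- caddy_bumper (a point): Axis of the round rubber bumper along the foot of the caddy's rear wall, 20 mm in diameter, 100 mm long (y), flush with the strip's rear face and the caddy's underside; 56 mm below and 10 mm before caddy_lip; caddy axes.
- cleat_notch (a point): Fixed. Bottom of the V between cleat and panel, middle of the cleat, on the panel's front face, 126 mm above the bench; caddy_lip comes here (within 2 mm) when home. Axes: x into the panel, y left along the cleat, z up; the caddy hangs with its axes parallel to these. The cleat is 150 mm long, stands 18 mm out; its top slopes up at 45 degrees from here to its front edge.
- cleat_edge (a point): Middle of the cleat's front top edge, 18 mm before and 17 mm above cleat_notch. Home, there is 9 mm between bumper and cleat's underside (37 mm below cleat_notch), but the strip must rise 15 mm to pass this edge: so hook it on tilted, top towards the panel and bottom held out (about 0.3 rad), strip over first; it swings down and in against the panel as it is levelled or let go.
- panel_top (a point): Middle of the panel's top front edge, axes as cleat_notch. The upright fixed panel is 260 mm wide (y), 18 mm thick, 158 mm high, on a foot plate that reaches 10 mm before its face.
- keeper_knob (a point): Half-way up the keeper's upright black knob: 16 mm in diameter, 26 mm high, this point 21 mm above the panel's top, 10 mm behind its front face. The keeper is a steel slide, 30 mm wide, on the panel's top at the left (+y) end; its plate is 8 mm thick and overhangs the front by 20 mm, 4 mm above a strip that is home. Axes as cleat_notch.
- keeper (a joint): Travel of the keeper in m: 0 fully open (knob 105 mm in +y from the cleat's middle), grows as it slides towards the middle (-y), 0.060 fully shut against its stop (knob 45 mm from the middle), covering the strip's end. It starts at 0 to 0.015. About 1.5 N of friction; stays where it is left.
- slides: Green slide box 65x85x30 mm, bystander, origin under its centre.
- beaker: Low glass beaker 73x77x94 mm, bystander, origin under its centre.
- dish: Petri dish with lid, 59 mm across, 15 mm high, bystander, origin under its centre.

How it is judged:
On the way, in this order (a step that is already met when the one before it is completed fails the run):
1. the caddy hangs home on the cleat and is let go, keeper still open (x of caddy_lip in the frame of cleat_notch above -0.006 m and z of caddy_lip in the frame of cleat_notch between -0.006 and 0.006 m and angle between the z axis of caddy_lip and the z axis of cleat_notch, either way round below 0.07 rad and contact force between the fingers and caddy below 0.1 N), for 0.2 s.
2. the keeper is pushed over the strip (value of joint keeper above 0.052 m), for 0.2 s.
At the end, for the whole second after the job is handed in: The caddy hangs at rest on the cleat: its lip within 6 mm of the notch in depth and height and within 25 mm of the cleat's middle, level and square to the panel within 0.07 rad; the keeper has been pushed at least 52 of its 60 mm (x of caddy_lip in the frame of cleat_notch between -0.006 and 0.006 m and z of caddy_lip in the frame of cleat_notch between -0.006 and 0.006 m and y of caddy_lip in the frame of cleat_notch between -0.025 and 0.025 m and angle between the z axis of caddy_lip and the z axis of cleat_notch, either way round below 0.07 rad and angle between the x axis of caddy_lip and the x axis of cleat_notch, either way round below 0.07 rad and value of joint keeper above 0.052 m and linear speed of caddy below 0.02 m/s); the robot touches nothing.
It fails at once if a bystander (slide box, beaker, dish) is moved more than 30 mm (distance of any of slides, beaker, dish from where it was at the start of the episode above 0.03 m).
It also fails if it takes over 48 s, if anything falls off the work surface, if the arm or the gripper's body presses on something with over 40 N, if the wrist force passes 120 N, or if a joint passes its speed limit or range.

## Working session

There is one attempt and no reset: what is moved stays moved. The work goes in short steps, Python scripts to look and compute and a tool call to move; the robot and the scene stay as the last step left them, time stands still between calls to the robot, and variables do not carry over. Pictures are saved under pics/ and viewed, at most 10 in all, crops included, and the job is handed in when it is done.

Besides the shell and the picture viewer there is one more tool, called after "Call:" as name(argument=value, ...), one argument or row to a line, values as JSON. carry_out: Moves the arm, as the interface text tells. Its arguments: {"type":"object","properties":{"deltas":{"type":"string"},"squeeze":{"type":"number"}},"required":["deltas"]}

```bash
mkdir -p pics; cat > h.py <<'E'
import numpy as np, cv2
from scipy.spatial.transform import Rotation as R
from workcell import r
def save(n,f):
    m=r.camera_model(n); im=r.capture(n); cv2.imwrite('pics/'+f+'.png',im[:,:,::-1]); np.save('pics/'+f+'.npy',m,allow_pickle=True); return im,m
def ray(m,u,v):
    K=np.array([[m['fx'],0,m['cx']],[0,m['fy'],m['cy']],[0,0,1.]])
    p=np.array([(u-m['cx'])/m['fx'],(v-m['cy'])/m['fy']]); q=p.copy()
    for _ in range(30): q=p/(1+m['k1']*(q@q))
    T=np.linalg.inv(m['camera_from_world']); d=T[:3,:3]@np.array([q[0],-q[1],-1]); return T[:3,3],d
def onz(m,u,v,z):
    o,d=ray(m,u,v); return o+d*(z-o[2])/d[2]
def proj(m,P):
    c=m['camera_from_world']@np.append(P,1); q=np.array([c[0],-c[1]])/-c[2]; q=q*(1+m['k1']*(q@q))
    return np.array([q[0]*m['fx']+m['cx'],q[1]*m['fy']+m['cy']])
def tri(a,b):
    (o1,d1),(o2,d2)=a,b
    s=np.linalg.lstsq(np.array([d1,-d2]).T,o2-o1,rcond=None)[0]
    p,q=o1+s[0]*d1,o2+s[1]*d2; return (p+q)/2,np.linalg.norm(p-q)
E
python3 - <<'E'
from h import *
a=save('top','top0');b=save('side','side0')
for x in (a,b):
    m=x[1];print(m['fx'],m['k1'],np.linalg.inv(m['camera_from_world']).round(3))
s=r.state();print(s)
E
```

```text
506.5233907425888 0.038605708683926925 [[ 0.005  0.992 -0.13   0.44 ]
 [-1.     0.008  0.026 -0.007]
 [ 0.027  0.13   0.991  0.973]
 [ 0.     0.     0.     1.   ]]
500.8584320368649 0.01668980595127949 [[ 0.996 -0.065  0.066  0.601]
 [ 0.093  0.649 -0.755 -0.678]
 [ 0.006  0.758  0.652  0.7  ]
 [ 0.     0.     0.     1.   ]]
{'t': 0.1, 'qpos': array([-1.35779814,  0.62925374,  0.03844068,  1.51828562, -0.02702244,
        0.99634576, -0.0200007 ]), 'joint_velocities': array([ 0.00014371, -0.00111768,  0.00232764, -0.00107746, -0.00192266,
        0.00021113,  0.00012415]), 'effort': array([ 3.07640272e-03, -5.64529431e+01,  1.23029027e+00, -1.93971097e+01,
        1.12375355e-02,  5.44480528e-03,  6.46394138e-07]), 'tcp_pos': array([0.17868704, 0.6243671 , 0.24147528]), 'tool_rot': array([-4.36499013e-01, -3.11086819e+00,  2.76034110e-03]), 'wrist_force': array([ 0.41707477, -0.13824739,  0.2412665 ]), 'ft_torque': array([-0.01074888, -0.02772075,  0.03794953]), 'gripper_force': 0.0, 'grip_width': 0.08564349808156783}
```

View pics/top0.png

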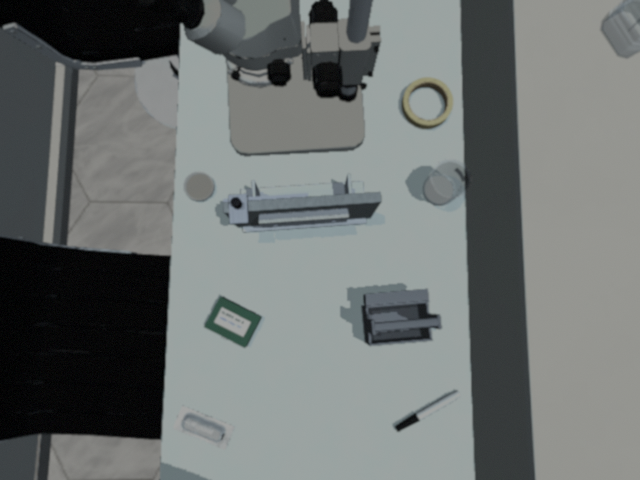

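View pics/side0.png

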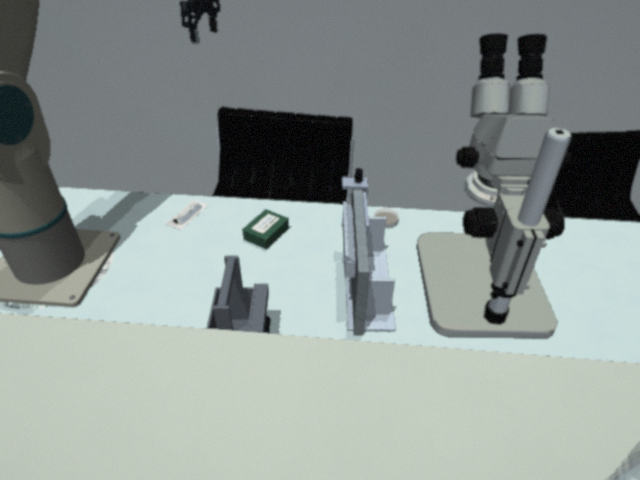

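The top view shows the panel at rows 190–230 (cols 228–380), with the knob near (237,203). The caddy is at cols 362–440, rows 290–345, with its strip towards the panel. The side view shows the caddy at (240,295) and the knob at (358,175). I'll enlarge the top view to get exact pixels.

```bash
python3 - <<'E'
import cv2
im=cv2.imread('pics/top0.png')[170:360,215:455]
cv2.imwrite('pics/c1.png',cv2.convertScaleAbs(cv2.resize(im,None,fx=3.15,fy=3.15,interpolation=cv2.INTER_CUBIC),alpha=1.4,beta=10))
im=cv2.imread('pics/side0.png')[160:345,195:405]
cv2.imwrite('pics/c2.png',cv2.convertScaleAbs(cv2.resize(im,None,fx=3.2,fy=3.2,interpolation=cv2.INTER_CUBIC),alpha=1.4,beta=10))
E
```

```text
(no output)
```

View pics/c1.png

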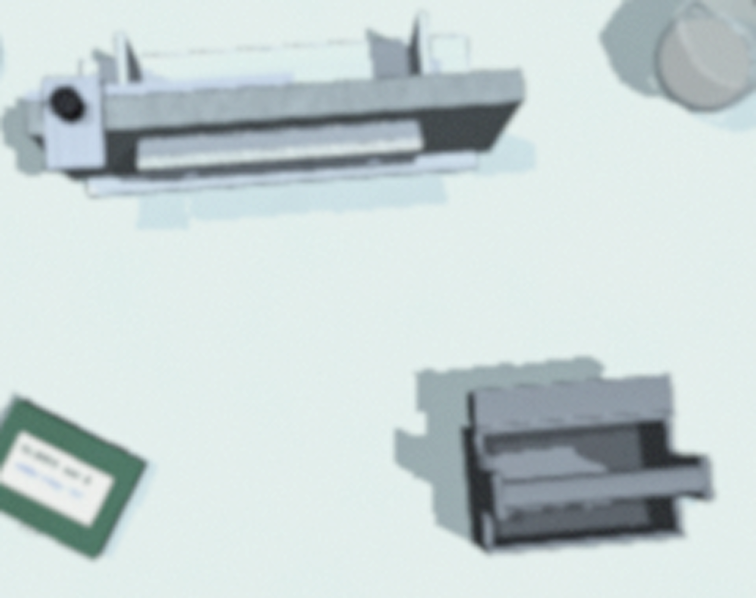

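View pics/c2.png

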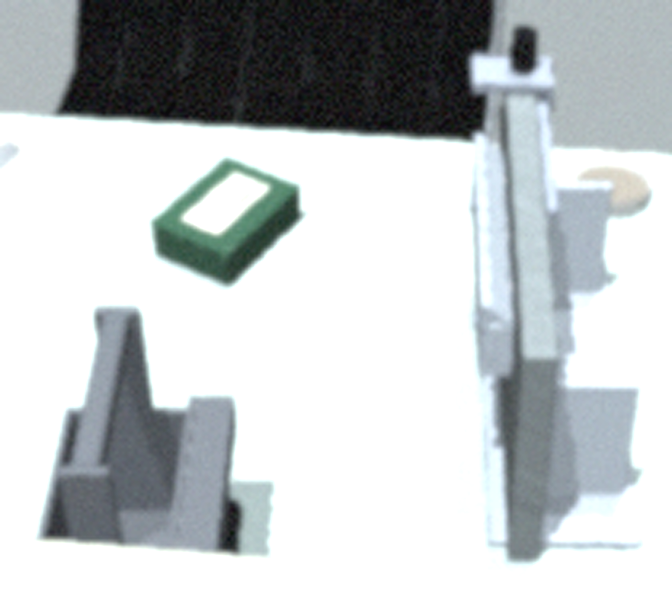

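Both crops are clear. In c1, the panel's right top-front corner is at about (521,99), the cleat's front edge runs from (138,168) to (421,150), the bar spans about (497,490)–(712,477), and the strip's rear top edge runs from (470,392) to (670,376). The knob top is at (68,103).

```bash
python3 - <<'E'
from h import *
m=np.load('pics/top0.npy',allow_pickle=True).item(); ms=np.load('pics/side0.npy',allow_pickle=True).item()
T=lambda x,y,z: onz(m,215+(x+.5)/3.15-.5,170+(y+.5)/3.15-.5,z)
pts=dict(panR=(521,99,.158),panF=(110,125,.158),clL=(138,168,.143),clR=(421,150,.143),knobtop=(68,101,.192),kpFL=(48,168,.166),kpFR=(105,164,.166),
barL=(490,490,.157),barR=(712,477,.157),strL=(470,392,.094),strR=(670,376,.094),binFL=(488,550,.085),binFR=(684,534,.085))
P={k:T(*v) for k,v in pts.items()}
for k in P: print(k,P[k].round(4))
for a,b in (('panR','panF'),('clL','clR'),('barL','barR'),('strL','strR'),('binFL','binFR'),('kpFL','kpFR')):
    d=P[a]-P[b]; d=d if d[1]>0 else -d
    print(a,b,np.linalg.norm(d).round(4),'yaw',np.arctan2(-d[0],d[1]).round(4),'mid',((P[a]+P[b])/2).round(4))
S=lambda x,y: (195+(x+.5)/3.2-.5,160+(y+.5)/3.2-.5)
r3=lambda a:a.round(4)
# side view check: ends of bar etc via triangulation
t=lambda c,s:tri(ray(m,215+(c[0]+.5)/3.15-.5,170+(c[1]+.5)/3.15-.5),ray(ms,*S(*s)))
print('knob',t((68,101),(524,30))); print('panRfront',t((521,99),(526,360))); print('armR front top',t((712,497),(62,470)), 'strR rear', t((670,376),(233,400)),'clR',t((421,150),(481,320)))
E
```

```text
panR [ 0.611  -0.1165  0.158 ]
panF [0.595  0.0968 0.158 ]
clL [0.5751 0.0836 0.143 ]
clR [ 0.5861 -0.0652  0.143 ]
knobtop [0.6004 0.1135 0.192 ]
kpFL [0.5709 0.1267 0.166 ]
kpFR [0.5733 0.0979 0.166 ]
barL [ 0.4096 -0.099   0.157 ]
barR [ 0.4168 -0.2118  0.157 ]
strL [ 0.4602 -0.0955  0.094 ]
strR [ 0.4697 -0.2059  0.094 ]
binFL [ 0.3746 -0.1057  0.085 ]
binFR [ 0.3838 -0.2136  0.085 ]
panR panF 0.2139 yaw 0.0746 mid [ 0.603  -0.0098  0.158 ]
clL clR 0.1492 yaw 0.0739 mid [0.5806 0.0092 0.143 ]
barL barR 0.113 yaw 0.0632 mid [ 0.4132 -0.1554  0.157 ]
strL strR 0.1108 yaw 0.0856 mid [ 0.465  -0.1507  0.094 ]
binFL binFR 0.1082 yaw 0.0846 mid [ 0.3792 -0.1597  0.085 ]
kpFL kpFR 0.0289 yaw 0.0812 mid [0.5721 0.1123 0.166 ]
knob (array([0.60070482, 0.1133625 , 0.19350066]), np.float64(0.0011346181587611331))
panRfront (array([ 0.61242118, -0.11711206,  0.15276795]), np.float64(0.0006755592112834013))
armR front top (array([ 0.40727524, -0.21159488,  0.15614828]), np.float64(0.0010917527653887635)) strR rear (array([ 0.47433625, -0.1848291 ,  0.17958781]), np.float64(0.015443724870461795)) clR (array([ 0.5886699 , -0.06611725,  0.12981192]), np.float64(0.0003981880036728832))
```

```bash
cat >> h.py <<'E'
def pose(p,az,tilt=0):
    ty=np.array([np.cos(az),np.sin(az),0]);tz=np.array([0,0,-1.]);tx=np.cross(ty,tz)
    return np.array(p,float),R.from_matrix(np.array([tx,ty,tz]).T)*R.from_rotvec([tilt,0,0])
def delta(a,b):
    d=a[1].inv().apply(b[0]-a[0])/.03; w=(a[1].inv()*b[1]).as_rotvec()/np.radians(6)
    return np.r_[d,w]
def cur():
    s=r.state(); return s['tcp_pos'],R.from_rotvec(s['tool_rot'])
def chain(ws,c=None):
    c=c or cur()
    for w in ws:
        print(delta(c,w).round(3)); c=w
E
python3 - <<'E'
from h import *
chain([pose((.32,.50,.29),.95),pose((.42,.34,.29),.6),pose((.46,.16,.29),.25),pose((.45,-.02,.27),.08),pose((.412,-.1555,.22),.08)])
E
```

```text
[-5.669e+00 -2.692e+00 -1.613e+00 -1.700e-02  3.000e-03  3.266e+00]
[-5.814 -2.399  0.     0.     0.     3.342]
[-5.705 -2.287  0.     0.     0.     3.342]
[-5.731 -1.807  0.667  0.     0.     1.623]
[-4.401 -1.624  1.667  0.     0.     0.   ]
```

Call:
carry_out(
  deltas="-1.15 -0.54 -0.32 0 0 0.65 85; -2.3 -1.08 -0.64 0 0 1.3 85; -3.4 -1.62 -0.96 0 0 1.95 85; -4.55 -2.16 -1.3 0 0 2.6 85; -5.67 -2.7 -1.6 0 0 3.27 85",
)

```text
t: 0.52
tcp_pos: [0.3212, 0.4987, 0.2905]
tool_rot: [-0.965, -2.99, 0.001]
wrist_force: [0.6, 0.4, 0.6]
grip_width: 0.0846
gripper_force: 0.0
```

Call:
carry_out(
  deltas="-1.15 -0.48 0 0 0 0.67 85; -2.3 -0.96 0 0 0 1.34 85; -3.45 -1.44 0 0 0 2 85; -4.6 -1.92 0 0 0 2.67 85; -5.8 -2.4 0 0 0 3.34 85",
)

```text
t: 0.93
tcp_pos: [0.4199, 0.3388, 0.2901]
tool_rot: [-1.47, -2.776, 0.001]
wrist_force: [0.4, 0.0, -0.2]
grip_width: 0.0851
gripper_force: 0.0
```

Call:
carry_out(
  deltas="-1.15 -0.46 0 0 0 0.67 85; -2.3 -0.92 0 0 0 1.34 85; -3.45 -1.37 0 0 0 2 85; -4.6 -1.83 0 0 0 2.67 85; -5.7 -2.3 0 0 0 3.34 85",
)

```text
t: 1.35
tcp_pos: [0.4592, 0.1583, 0.2902]
tool_rot: [-1.932, -2.477, 0.0]
wrist_force: [0.5, -0.4, -0.1]
grip_width: 0.0847
gripper_force: 0.0
```

Call:
carry_out(
  deltas="-1.15 -0.36 0.13 0 0 0.33 85; -2.3 -0.72 0.26 0 0 0.66 85; -3.45 -1.08 0.4 0 0 1 85; -4.6 -1.44 0.53 0 0 1.3 85; -5.73 -1.8 0.67 0 0 1.62 85",
)

```text
t: 1.77
tcp_pos: [0.4488, -0.0213, 0.27]
tool_rot: [-2.132, -2.307, 0.0]
wrist_force: [1.0, 0.0, -0.4]
grip_width: 0.0846
gripper_force: 0.0
```

Call:
carry_out(
  deltas="-0.9 -0.32 0.2 0 0 0 85; -1.8 -0.65 0.5 0 0 0 85; -2.7 -1 0.9 0 0 0 85; -3.6 -1.3 1.2 0 0 0 85; -4.4 -1.6 1.5 0 0 0 85",
)

```text
t: 2.18
tcp_pos: [0.4114, -0.1566, 0.2246]
tool_rot: [-2.131, -2.308, 0.001]
wrist_force: [1.2, -0.4, -0.5]
grip_width: 0.0846
gripper_force: 0.0
```

```bash
python3 - <<'E'
from h import *
c=cur();print(r.state()['t'],c[0],c[1].as_rotvec())
im,m=save('wrist','w1')
ex=np.array([np.cos(.08),np.sin(.08),0]);ey=np.array([-ex[1],ex[0],0])
b=np.array([.412,-.1555,.157])
for q in (b+.05*ey,b-.05*ey): print(proj(m,q))
E
```

```text
2.1833 [ 0.41135943 -0.15658554  0.22461911] [-2.13100921e+00 -2.30806345e+00  6.30656314e-04]
[321.32762829 179.00670906]
[321.32185977 342.40350313]
```

View pics/w1.png

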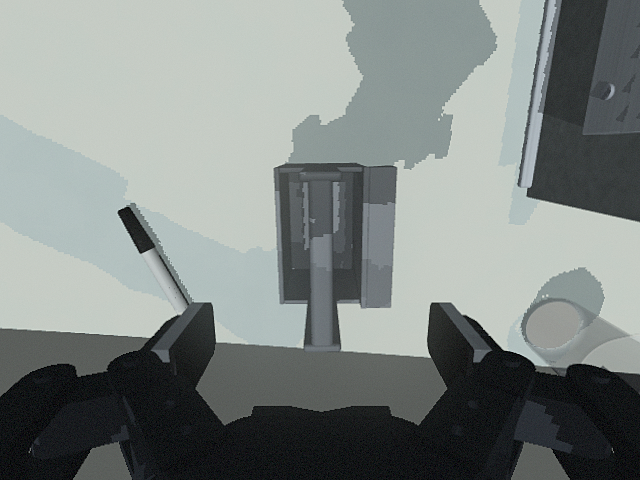

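The bar lies at column ~321, rows 175–348, centred between the fingers and matching the prediction. I'll descend and grip.

Call:
carry_out(
  deltas="0.03 0.03 0.8 0 0 0 85; 0.03 0.03 1.6 0 0 0 85; 0.03 0.03 2.3 0 0 0 85; 0.03 0.03 2.72 0 0 0 85; 0.03 0.03 2.72 0 0 0 70",
  squeeze=60,
)

```text
t: 2.65
tcp_pos: [0.4113, -0.1533, 0.1414]
tool_rot: [-2.127, -2.305, 0.004]
wrist_force: [0.6, -0.4, 0.6]
grip_width: 0.0752
gripper_force: 0.0
```

Call:
carry_out(
  deltas="0 0 0 0 0 0 45; 0 0 0 0 0 0 20; 0 0 0 0 0 0 5; 0 0 0 0 0 0 5; 0 0 0 0 0 0 5",
)

```text
t: 3.07
tcp_pos: [0.4132, -0.154, 0.1443]
tool_rot: [2.129, 2.309, 0.001]
wrist_force: [-6.1, -0.2, 12.9]
grip_width: 0.0131
gripper_force: 60.9
```

Call:
carry_out(
  deltas="0 0 0 0 0 0 5; 0 0 0 0 0 0 5; 0 0 0 0 0 0 5; 0 0 0 0 0 0 5; 0 0 0 0 0 0 5",
)

```text
t: 3.48
tcp_pos: [0.4126, -0.154, 0.1442]
tool_rot: [-2.13, -2.309, -0.0]
wrist_force: [-1.6, 0.3, 5.3]
grip_width: 0.013
gripper_force: 59.1
```

```bash
cat >> h.py <<'E'
AZ=.075; N=np.array([.601,.0113,.126]); EX=np.array([np.cos(AZ),np.sin(AZ),0]);EY=np.array([-EX[1],EX[0],0]);EZ=np.array([0,0,1.])
OFF=np.array([-.055,0,.078])
def lip(x,z,th,y=0):
    v=R.from_euler('y',th).apply(OFF)
    p=N+(x/1e3+v[0])*EX+y/1e3*EY+(z/1e3+v[2])*EZ
    return pose(p,AZ,th)
def where():
    c=cur(); zt=-c[1].as_matrix()[:,2]; th=np.arctan2(zt@EX,zt[2]); a=c[0]-N
    v=R.from_euler('y',th).apply(OFF)
    return np.r_[(a@EX-v[0])*1e3,a@EY*1e3,(a[2]-v[2])*1e3,th].round(3)
E
python3 - <<'E'
from h import *
print(where()); c=cur()
print(lip(-70,45,.3)[0])
ws=[(c[0]+[0,0,.09],c[1]),lip(-100,45,.15,-60),lip(-50,40,.3,0),lip(-13,28,.3),lip(-13,13,.3)]
chain(ws)
E
```

```text
[-145.252 -150.724  -59.798    0.   ]
[0.50178676 0.00384502 0.26176986]
[ 1.e-03 -0.e+00 -3.e+00  0.e+00  0.e+00  0.e+00]
[ 3.014  1.934 -0.737  1.432  0.     0.053]
[ 2.     2.082 -0.329  1.432 -0.    -0.   ]
[0.    1.296 0.018 0.    0.    0.   ]
[0.    0.148 0.478 0.    0.    0.   ]
```

Call:
carry_out(
  deltas="0 0 -0.5 0 0 0 5; 0 0 -1.2 0 0 0 5; 0 0 -2 0 0 0 5; 0 0 -2.7 0 0 0 5; 0 0 -3 0 0 0 5",
)

```text
t: 3.9
tcp_pos: [0.4138, -0.1544, 0.2355]
tool_rot: [2.129, 2.307, 0.002]
wrist_force: [0.2, -0.3, -4.2]
grip_width: 0.0131
gripper_force: 59.8
```

Call:
carry_out(
  deltas="0.4 0.3 -0.1 0.2 0 0 5; 1.1 0.7 -0.3 0.5 0 0.02 5; 1.9 1.2 -0.5 0.9 0 0.05 5; 2.6 1.7 -0.65 1.25 0 0.05 5; 3 1.93 -0.74 1.43 0 0.05 5",
)

```text
t: 4.32
tcp_pos: [0.466, -0.0557, 0.2552]
tool_rot: [-2.059, -2.23, 0.165]
wrist_force: [0.9, 0.4, -5.2]
grip_width: 0.013
gripper_force: 59.8
```

Call:
carry_out(
  deltas="0.4 0.42 -0.07 0.28 0 0 5; 0.8 0.84 -0.13 0.56 0 0 5; 1.3 1.35 -0.21 0.9 0 0 5; 1.75 1.8 -0.28 1.25 0 0 5; 2 2.08 -0.33 1.43 0 0 5",
)

```text
t: 4.73
tcp_pos: [0.5237, 0.0081, 0.2545]
tool_rot: [-1.981, -2.143, 0.323]
wrist_force: [0.7, -0.7, -3.6]
grip_width: 0.0126
gripper_force: 59.8
```

```bash
python3 - <<'E'
from h import *
print(where(),r.state()['wrist_force'],r.state()['grip_width'])
a,ma=save('side','s2'); b,mb=save('top','t2'); 
A=cv2.resize(a[150:350,195:415],None,fx=2.7,fy=2.7,interpolation=cv2.INTER_CUBIC)[:540,:,::-1]
cv2.imwrite('pics/s2c.png',cv2.convertScaleAbs(A,alpha=1.4,beta=10))
E
```

```text
[-47.918   2.605  37.674   0.3  ] [ 0.71585347 -0.7294106  -3.59962623] 0.012632990045975477
```

View pics/s2c.png

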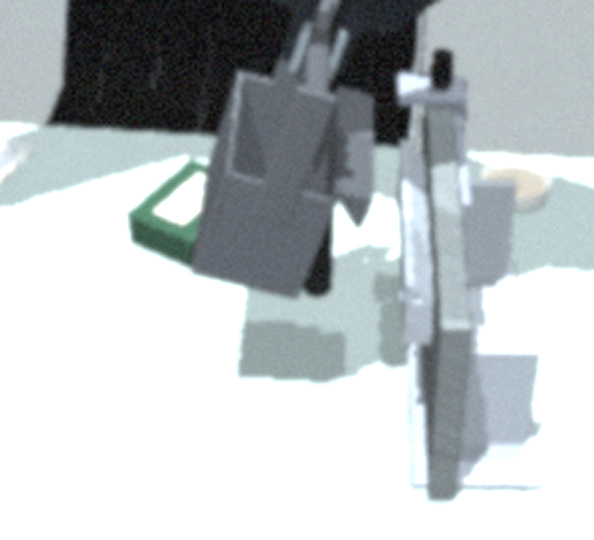

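The picture shows the caddy held tilted in front of the cleat. The near lower tip of the strip is at crop (361,224), and the strip is level with or above the cleat edge. I'll check the lip by ray.

```bash
python3 - <<'E'
from h import *
m=np.load('pics/side0.npy',allow_pickle=True).item()
o,d=ray(m,195+361.5/2.7-.5,150+224.5/2.7-.5)
n=N+(-.055+.001)*EY; t=((n-o)@EY)/(d@EY); p=o+t*d-N
print('lip near end meas x,z',p@EX*1e3,p[2]*1e3, 'angle')
for lab,q in dict(barhi=N+[0,0,0]-.075*EY-.018*EX+.017*EZ, cleatfoot=N-.075*EY-.018*EX-.037*EZ, pan=N-.13*EY+.032*EZ).items():
    u=proj(m,q); print(lab,((u-[195,150])*2.7).round(1))
chain([lip(-13,28,.3),lip(-12,15,.3)])
E
```

```text
lip near end meas x,z -46.319116373678625 43.30072587280787 angle
barhi [405.5 278.9]
cleatfoot [402.3 341.6]
pan [439.8 324.7]
[-8.200e-02  1.201e+00 -4.600e-02  5.000e-03  1.000e-03  4.400e-02]
[-0.     0.16   0.404  0.     0.     0.   ]
```

Call:
carry_out(
  deltas="-0.08 0.3 -0.02 0 0 0 5; -0.08 0.6 -0.04 0 0 0.04 5; -0.08 0.9 -0.05 0 0 0.04 5; -0.08 1.2 -0.05 0 0 0.04 5; -0.08 1.2 -0.05 0 0 0.04 5",
)

```text
t: 5.25
tcp_pos: [0.5587, 0.0049, 0.2462]
tool_rot: [-1.992, -2.138, 0.323]
wrist_force: [-0.1, 0.4, -4.0]
grip_width: 0.013
gripper_force: 59.8
```

Call:
carry_out(
  deltas="0 0.04 0.1 0 0 0 5; 0 0.08 0.2 0 0 0 5; 0 0.12 0.3 0 0 0 5; 0 0.16 0.4 0 0 0 5; 0 0.16 0.4 0 0 0 5",
)

```text
t: 5.67
tcp_pos: [0.5574, 0.0053, 0.2335]
tool_rot: [-1.99, -2.137, 0.325]
wrist_force: [-0.1, -0.7, -4.4]
grip_width: 0.0129
gripper_force: 59.8
```

```bash
python3 - <<'E'
from h import *
print(where(),r.state()['wrist_force'],r.state()['grip_width'])
a,ma=save('side','s3')
A=cv2.resize(a[150:350,195:415],None,fx=2.7,fy=2.7,interpolation=cv2.INTER_CUBIC)[:540,:,::-1]
cv2.imwrite('pics/s3c.png',cv2.convertScaleAbs(A,alpha=1.4,beta=10))
chain([lip(-9,10,.3),lip(-6,6,.2),lip(-3,3,.1),lip(0,0,0)])
E
```

```text
[-14.519  -2.736  16.705   0.301] [-0.08011341 -0.69898495 -4.42688404] 0.012927979755519802
[ 0.093  0.238  0.173 -0.004  0.002 -0.039]
[ 0.    -0.115  0.294 -0.955  0.    -0.   ]
[-0.    -0.133  0.274 -0.955 -0.     0.   ]
[-0.    -0.141  0.286 -0.955  0.    -0.   ]
```

View pics/s3c.png

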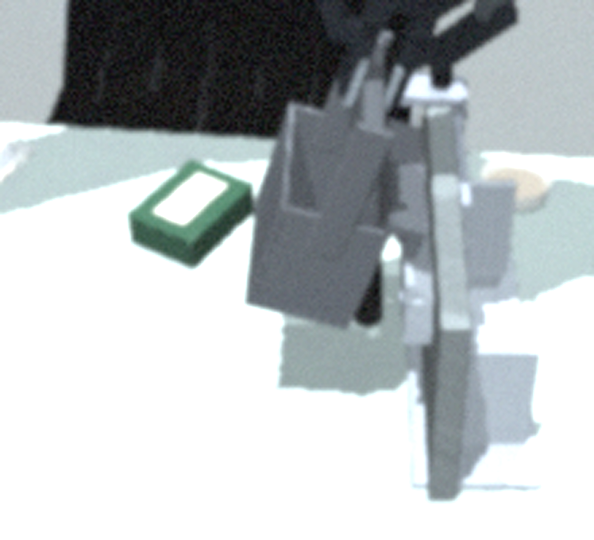

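The strip's tip (about (418,262)) now sits behind the cleat's front edge (405,280), with no contact yet. I'll lower it and level it gradually, watching the force.

Call:
carry_out(
  deltas="0.05 0.1 0.08 0 0 0 5; 0.09 0.24 0.17 0 0 -0.04 5; 0.09 0.24 0.17 0 0 -0.04 5",
)

```text
t: 5.97
tcp_pos: [0.5633, 0.0089, 0.2264]
tool_rot: [-1.985, -2.142, 0.324]
wrist_force: [-0.5, 1.0, -5.3]
grip_width: 0.013
gripper_force: 59.8
```

Call:
carry_out(
  deltas="0 -0.04 0.1 -0.3 0 0 5; 0 -0.08 0.2 -0.65 0 0 5; 0 -0.11 0.29 -0.95 0 0 5; 0 -0.11 0.29 -0.95 0 0 5",
)

```text
t: 6.3
tcp_pos: [0.5558, 0.0077, 0.22]
tool_rot: [-2.038, -2.196, 0.222]
wrist_force: [-1.2, 0.2, -4.8]
grip_width: 0.0127
gripper_force: 59.8
```

```bash
python3 - <<'E'
from h import *
print(where(),r.state()['wrist_force'],r.state()['ft_torque'],r.state()['grip_width'])
chain([lip(-3,3,.1),lip(0,0,0)])
E
```

```text
[-7.083 -0.229  6.58   0.201] [-1.16135176  0.22558388 -4.81268009] [-0.02729787 -0.24447364 -0.0117596 ] 0.01274484383977735
[ 0.008 -0.096  0.288 -0.968 -0.002 -0.004]
[-0.    -0.141  0.286 -0.955  0.    -0.   ]
```

Still almost no contact, so I'll continue.

Call:
carry_out(
  deltas="0 -0.03 0.1 -0.33 0 0 5; 0 -0.06 0.2 -0.66 0 0 5; 0 -0.1 0.29 -0.97 0 0 5; 0 -0.1 0.29 -0.97 0 0 5",
)

```text
t: 6.63
tcp_pos: [0.5508, 0.0072, 0.2121]
tool_rot: [-2.089, -2.251, 0.114]
wrist_force: [-3.5, -0.6, 0.1]
grip_width: 0.0132
gripper_force: 60.4
```

Call:
carry_out(
  deltas="0 -0.04 0.1 -0.33 0 0 5; 0 -0.09 0.2 -0.66 0 0 5; 0 -0.14 0.28 -0.95 0 0 5; 0 -0.14 0.28 -0.95 0 0 5",
)

```text
t: 6.97
tcp_pos: [0.5449, 0.0066, 0.2052]
tool_rot: [-2.135, -2.301, 0.003]
wrist_force: [-10.7, -0.9, 10.4]
grip_width: 0.0132
gripper_force: 61.9
```

```bash
python3 - <<'E'
from h import *
print(where(),r.state()['wrist_force'],r.state()['ft_torque'],r.state()['grip_width'])
E
```

```text
[-1.526 -0.471  0.996  0.003] [-10.73115825  -0.888375    10.40897161] [-0.1792118   1.93269564  0.11439309] 0.013239055573550486
```

Call:
carry_out(
  deltas="0 0 0 0 0 0 20; 0 0 0 0 0 0 40; 0 0 0 0 0 0 50; 0 0 0 0 0 0 50; 0 0 0 0 0 0 50",
)

```text
t: 7.38
tcp_pos: [0.5485, 0.0071, 0.2039]
tool_rot: [2.135, 2.303, 0.001]
wrist_force: [-0.9, 0.2, -0.4]
grip_width: 0.0503
gripper_force: 0.0
```

Call:
carry_out(
  deltas="0 0 -0.3 0 0 0 50; 0 0 -1 0 0 0 50; 0 0 -2 0 0 0 50; 0 0 -3 0 0 0 50; 0 0 -3.5 0 0 0 50",
)

```text
t: 7.8
tcp_pos: [0.5493, 0.0066, 0.313]
tool_rot: [2.134, 2.299, 0.006]
wrist_force: [0.5, 0.5, 0.3]
grip_width: 0.05
gripper_force: 0.0
```

```bash
python3 - <<'E'
from h import *
print(where(),r.state()['wrist_force'],r.state()['grip_width'],cur()[0])
a,ma=save('side','s4');b,mb=save('top','t4')
A=cv2.resize(a[150:350,255:415],None,fx=2.6,fy=2.6,interpolation=cv2.INTER_CUBIC)
B=cv2.resize(b[160:300,215:395],None,fx=2.1,fy=2.1,interpolation=cv2.INTER_CUBIC)
C=np.zeros((520,800,3),np.uint8);C[:520,:416]=A;C[:294,420:798]=B
cv2.imwrite('pics/s4c.png',cv2.convertScaleAbs(C[:,:,::-1],alpha=1.4,beta=10))
E
```

```text
[ 3.53600e+00 -8.59000e-01  1.09308e+02 -6.00000e-03] [0.54617746 0.48170153 0.28442464] 0.050000783824496194 [0.5492668  0.00655146 0.31296789]
```

View pics/s4c.png

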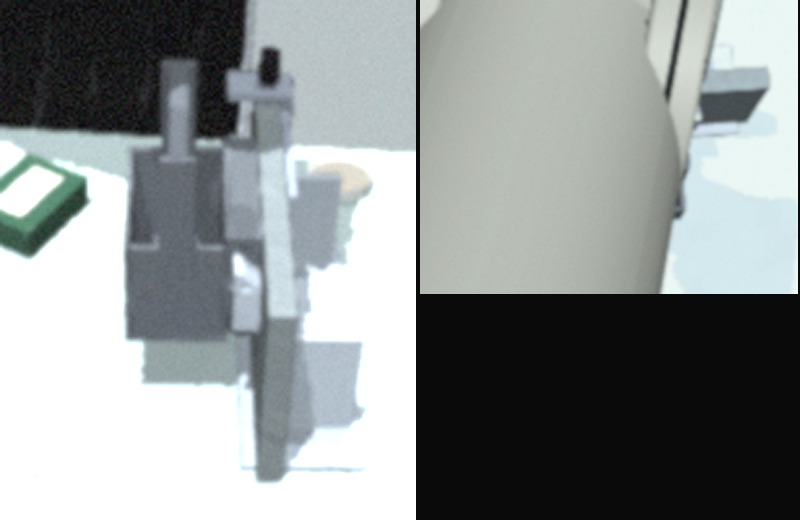

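The side view shows the caddy hanging level and upright with its strip tight in the cleat. In the top view the arm hides it. Next is the keeper.

```bash
python3 - <<'E'
from h import *
def K(y,z): p=N+.009*EX+y*EY; p[2]=z; return pose(p,AZ)
chain([K(.138,.29),K(.138,.185),K(.10,.185),K(.063,.185)])
print(K(.138,.185)[0])
E
```

```text
[4.625e+00 2.009e+00 7.670e-01 7.600e-02 5.000e-03 1.000e-03]
[0.  0.  3.5 0.  0.  0. ]
[-1.267 -0.     0.     0.     0.     0.   ]
[-1.233  0.     0.     0.     0.     0.   ]
[0.5996344  0.14958642 0.185     ]
```

Call:
carry_out(
  deltas="0.8 0.35 0.1 0.05 0 0 20; 1.9 0.85 0.3 0.08 0 0 0; 3 1.35 0.5 0.08 0 0 0; 4 1.75 0.65 0.08 0 0 0; 4.63 2 0.77 0.08 0 0 0",
)

```text
t: 8.32
tcp_pos: [0.5969, 0.1548, 0.2841]
tool_rot: [-2.127, -2.302, 0.009]
wrist_force: [0.4, 0.5, -0.4]
grip_width: 0.0002
gripper_force: 0.0
```

Call:
carry_out(
  deltas="0 0 0.9 0 0 0 0; 0 0 1.8 0 0 0 0; 0 0 2.6 0 0 0 0; 0 0 3.2 0 0 0 0; 0 0 3.5 0 0 0 0",
)

```text
t: 8.73
tcp_pos: [0.5942, 0.1498, 0.1774]
tool_rot: [-2.131, -2.298, 0.017]
wrist_force: [-0.3, 0.3, -0.5]
grip_width: 0.0002
gripper_force: 0.0
```

```bash
python3 - <<'E'
from h import *
s=r.state();print(s['tcp_pos'],s['wrist_force'],s['grip_width'],(s['tcp_pos']-N)@EX,(s['tcp_pos']-N)@EY)
b,mb=save('top','t5');a,ma=save('side','s5')
A=cv2.resize(a[120:300,285:435],None,fx=2.6,fy=2.6,interpolation=cv2.INTER_CUBIC)
B=cv2.resize(b[160:300,215:405],None,fx=2.1,fy=2.1,interpolation=cv2.INTER_CUBIC)
C=np.zeros((480,800,3),np.uint8);C[:468,:390]=A;C[:294,400:799]=B
cv2.imwrite('pics/s5c.png',cv2.convertScaleAbs(C[:,:,::-1],alpha=1.4,beta=10))
E
```

```text
[0.59416057 0.14976762 0.17743003] [-0.29361635  0.25432354 -0.46467349] 0.00022461274592354552 0.0035551372689848516 0.13859083561074093
```

View pics/s5c.png

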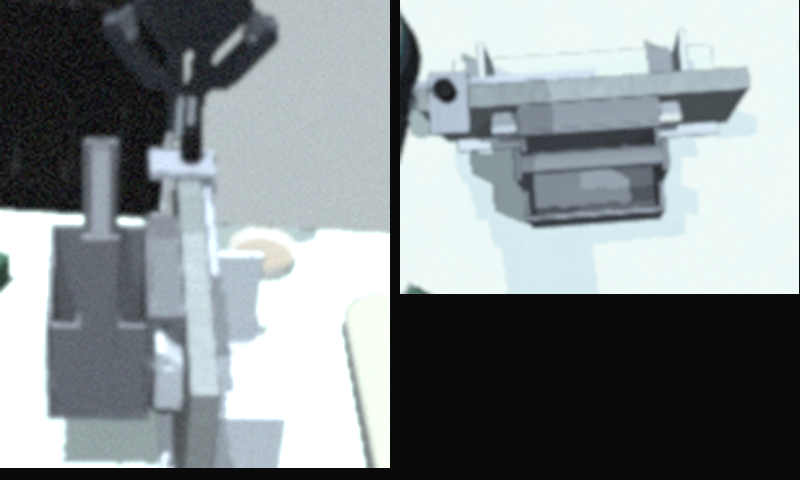

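The caddy hangs centred against the panel and the knob is clear. The fingers sit just to the left of the knob but a little low, so I'll raise them 8 mm and then push.

Call:
carry_out(
  deltas="0 0.15 -0.25 0 0 0 0; 0 0.15 -0.25 0 0 0 0",
)

```text
t: 9.0
tcp_pos: [0.6035, 0.1504, 0.191]
tool_rot: [-2.136, -2.302, 0.002]
wrist_force: [0.3, 0.3, -0.0]
grip_width: -0.0003
gripper_force: 0.0
```

Call:
carry_out(
  deltas="-0.3 0 0 0 0 0 0; -0.6 0 0 0 0 0 0; -0.9 0 0 0 0 0 0; -1.2 0 0 0 0 0 0; -1.4 0 0 0 0 0 0",
)

```text
t: 9.42
tcp_pos: [0.6045, 0.1067, 0.1889]
tool_rot: [-2.136, -2.299, 0.008]
wrist_force: [0.0, 1.3, 0.7]
grip_width: -0.0002
gripper_force: 0.9
```

```bash
python3 - <<'E'
from h import *
s=r.state();print(s['tcp_pos'],s['wrist_force'],(s['tcp_pos']-N)@EX,(s['tcp_pos']-N)@EY)
E
```

```text
[0.60450041 0.10672586 0.18894418] [0.00329159 1.34602541 0.6953313 ] 0.010640796995172598 0.09489531352939115
```

Call:
carry_out(
  deltas="-0.25 0 0 0 0 0 0; -0.5 0 0 0 0 0 0; -0.75 0 0 0 0 0 0; -0.95 0 0 0 0 0 0; -1.05 0 0 0 0 0 0",
)

```text
t: 9.83
tcp_pos: [0.6065, 0.0756, 0.1884]
tool_rot: [-2.135, -2.299, 0.009]
wrist_force: [0.7, 1.9, 0.9]
grip_width: -0.0001
gripper_force: 0.8
```

```bash
python3 - <<'E'
from h import *
s=r.state();print(s['tcp_pos'],s['wrist_force'],(s['tcp_pos']-N)@EX,(s['tcp_pos']-N)@EY)
E
```

```text
[0.60654213 0.07555345 0.18839578] [0.70569305 1.88228481 0.90352952] 0.010341043212886486 0.06365755178809089
```

Friction only so far, so I'll push until the stop pushes back.

Call:
carry_out(
  deltas="-0.08 0 0 0 0 0 0; -0.12 0 0 0 0 0 0; -0.16 0 0 0 0 0 0",
)

```text
t: 10.08
tcp_pos: [0.6066, 0.0748, 0.1884]
tool_rot: [-2.13, -2.3, 0.006]
wrist_force: [0.2, 8.1, 2.7]
grip_width: 0.0001
gripper_force: 3.7
```

Call:
carry_out(
  deltas="-0.05 0 0 0 0 0 0; -0.1 0 0 0 0 0 0; -0.1 0 0 0 0 0 0",
)

```text
t: 10.33
tcp_pos: [0.6066, 0.0746, 0.1884]
tool_rot: [-2.126, -2.3, 0.002]
wrist_force: [-0.8, 10.4, 2.6]
grip_width: -0.0002
gripper_force: 5.1
```

The force rose to 10 N with no further travel, so the keeper is against its stop. I'll back off, lift and check.

Call:
carry_out(
  deltas="0.4 0 0 0 0 0 0; 0.9 0 0 0 0 0 0; 1 0 -0.6 0 0 0 0; 1.5 0 -1.8 0 0 0 0; 2 0 -3 0 0 0 0",
)

```text
t: 10.75
tcp_pos: [0.6017, 0.1289, 0.2778]
tool_rot: [-2.134, -2.298, 0.017]
wrist_force: [0.8, 0.1, 0.5]
grip_width: -0.0005
gripper_force: 0.0
```

Call:
carry_out(
  deltas="1.2 0 -0.5 0 0 0 0; 2.4 0 -1 0 0 0 0; 3.4 0 -1 0 0 0 0; 4 0 -1 0 0 0 0; 4 0 -1 0 0 0 0",
)

```text
t: 11.17
tcp_pos: [0.5924, 0.256, 0.3074]
tool_rot: [-2.121, -2.307, 0.008]
wrist_force: [0.4, 0.5, -0.3]
grip_width: -0.0002
gripper_force: 0.0
```

```bash
python3 - <<'E'
from h import *
b,m=save('top','t6')
B=cv2.resize(b[165:285,215:395],None,fx=4,fy=4,interpolation=cv2.INTER_CUBIC)
cv2.imwrite('pics/t6c.png',cv2.convertScaleAbs(B[:,:,::-1],alpha=1.4,beta=10))
for q in (N+.01*EX+.045*EY+.066*EZ, N-.0*EX+.055*EY+.028*EZ,N-.055*EY+.028*EZ): print((proj(m,q)-[215,165])*4)
E
```

```text
[230.72336158 130.53251591]
[214.95889584 175.58736287]
[482.49023084 158.56923828]
```

View pics/t6c.png

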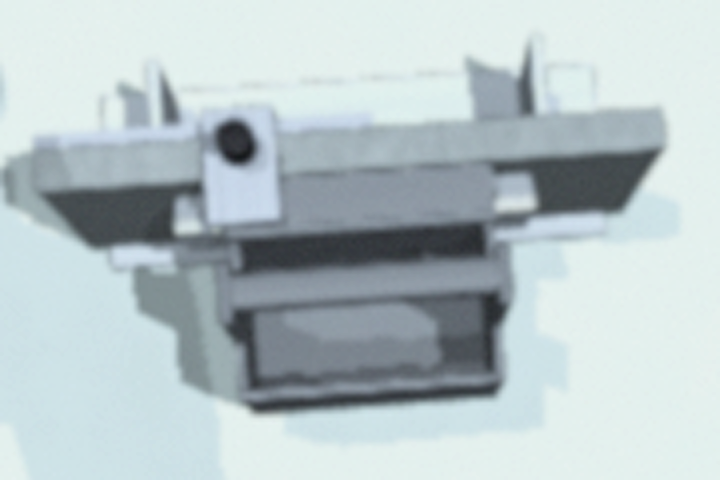

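The picture shows the knob at (235,140), close to the predicted fully shut position. The keeper plate covers the strip's left end, and the caddy is square and centred to within about 5 mm.

```bash
python3 -c "
from workcell import r
print(r.hand_in())"
```

```text
the job is handed in; nothing more can be done
None
```

The caddy hangs level on the cleat with its back against the panel, the keeper is pushed to its stop over the strip's end, the slide box, beaker and dish were not touched, and the job is handed in (no verdict was returned).

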